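# Cover the tubes and hold up the shaker's hitched clamp bar

## Robot

A 6-joint arm with a two-finger parallel gripper is mounted at the origin on the work surface. World frame = base frame: x ahead of the robot, y to its left, z up, the work surface at z = 0. Lengths are in mm, angles in rad, forces in N, time in s.
With the tool pointing down it reaches from about 325 to 750 mm from the base axis. Payload 7.6 kg.
Tool frame: the origin (TCP) lies midway between the tips of the shut fingers; the grasp point (between the pads) lies 19 mm behind it; z points along the fingers, y is the direction in which the jaws open and shut (so a half turn about z gives the same grasp; the last joint's range is limited). The gripper opens to 85 mm and grips with 20 to 120 N. Pads are 22 mm wide; open, the fingers measure 114 mm over their backs; the gripper's body (76 mm by 85 mm) begins 54 mm behind the grasp point. The pads swing forward as they close: fully open they stand 13 mm farther back than shut.
Start: joints at [1.11, 0.052, 1.401, -0, 1.689, -0.07], TCP at [199.973, 485.445, 231.323] pointing down, gripper open.
Joint ranges: [-2.9, 2.9], [-0.91, 2.17], [0.12, 2.37], [-1.06, 4.2], [0.26, 2.73], [-2.93, 2.93]. Speed limits (rad/s): [2.57, 2.57, 3.01, 3.14, 3.14, 3.14].

## Interface

Orientations are given as a rotation vector (axis times angle).
In Python, from plant import monitor, eyes, ticket, models gives the robot as it stands.
- The arm moves only by the shell command python3 -m handwheel 'ROWS' [FORCE]. ROWS is JSON, a list of rows, each a list of 7 numbers: the turn, a rotation vector about the tool's x, y, z in degrees, then the shift along the tool's x, y, z in mm, then the finger opening in mm, from 0 to 85.4. A call has 1 to 10 rows; each row is the pose to reach, as a shift and turn from the pose measured when the call began, along the tool's axes at that moment; what a row does not reach only later rows make up. A row lasts 1/12 s, in which the tool goes at most 41.7 mm and 7.16 degrees, less where a joint would pass 70% of its speed; a pose out of reach is approached as far as the arm can. A call with a gripper value outside its range is refused whole. The fingers move at their own pace and stop on an object; FORCE is the grip in N (left out, the last holds). Time passes only in rows, so rows that repeat a pose let the fingers close. It gives the time, the measured TCP pose, the force and the opening at its end, in the units of the state.
- monitor.read_state(): the state, without advancing time (a new reading comes with each control period).
- eyes.read_camera(name): name is "scene" or "top" or "wrist"; returns the picture (480x640x3 uint8, blue, green, red); there is no depth.
- eyes.calibration(name): a dict with "fx", "fy", "cx", "cy" (pixels), "origin" and "attitude" of the camera in the world. Camera axes: x right, y up, looking along -z (the intrinsics and any distortion apply to the point x, -y, -z); pixel columns grow to the right and rows downward; lengths in mm; the calibration is good to about 2 mm. A picture is of the moment at which its call begins: read the wrist's pose just before it. calibration takes no time and is no camera call; for the wrist camera it gives the pose at the moment of the call.
- ticket.hand_in(): hands the job in, once; it reports no verdict.
Trained networks look in the newest picture that a camera, given by its name, has taken for a name from the list of things; names that differ only in an ending like _2 or _b are one class to them, and where a whole thing is asked for, a point or a joint stands for the part that bears it (a point fixed in the world has none). Each returns a list of dicts, best first, with "score" (0 to 1); they miss things now and then, are a little off and sometimes report something else, mostly with a low value. They report only what shows in the picture. A call takes as long as a camera call.
- models.cut_out(label, camera): "region" (480x640 bool, what is visible of it).
- models.pinpoint(label, camera): "at" ([x, y, z] in mm, in world coordinates, good to about 4 mm: a listed point, or the origin of a listed thing).
The state is a dict: "t": time; "qpos": joint angles; "qvel": joint speeds; "tau": joint torques, N m; "tool_pos": TCP position; "orientation": TCP orientation; "ft_force": force on the tool from outside, world axes, zero at the start; "moment": the same for the moment, N m; "width": finger opening in mm.
Only numpy, scipy, OpenCV 4.12 (cv2) and the standard library are available. Lean on these libraries where they do the work, as an engineer would, in place of code of your own. Each camera call takes 0.05 s, during which the arm holds its last target.

## Task

On the tube shaker, first slide the flat white cover fully shut over the open tube compartment, so that nothing can drop into it. Then free the clamp bar: pull its spring latch sideways, away from the coupler, until it clears the ball, and keeping hold lift the bar's coupler off the ball stud to about 7 cm (at least 5 cm) above where it was; the program finishes while the gripper is still holding the bar up, motionless. Leave the bottle, the jar and the tube rack alone.

Things in the scene. Friction and masses are not known exactly. Their poses are not given: they have to be found in the camera images.
- shaker: Grey tube shaker, 300 (x) x 280 (y) x 55 mm high, fixed; place and yaw vary. Origin: centre of its underside; at yaw 0 x points away from the robot, y to the robot's left. In its frame (mm): tube compartment 115 x 100 centred at (-72, 80); aluminium clamp bar along x at y = -60 over a white tube plate (top at z 75), hinge at x = 110, ball stud at x = -110; latch tab at (-110, -118).
- cover_grip (a point): Point on the upright rib of the white sliding cover, at z = 80 mm. The cover is a plate 110 (x) x 98 (y) x 5 mm, its top 61 mm above the bench; the rib on its middle is 10 mm thick along the shaker's x, 56 mm long along y and rises from z = 61 to 92 mm. Nothing above z = 68 mm stands within 40 mm of the rib.
- cover (a joint): Cover slide in m along the shaker's x axis: 0 = fully shut against its stop (the end nearest the robot), up to 0.095 = fully open, away from the robot; friction about 1.2 N, no spring, stays where it is left.
- latch_grip (a point): Point on the latch's upright steel grip tab at z = 116 mm (bar down). The tab is 12 mm thick along the shaker's y, 26 mm wide along x, from z = 67 to 130 mm; the coupler's side is 30 mm from its inner face, the coupler's top at z = 106 mm, so a pinch along y from above is free. The tab is carried by the bar and rises and tilts with it.
- latch (a joint): Latch slide in m: 0 = sprung home, bolt under the ball's collar, bar locked; grows as the tab is pulled towards the shaker's -y (away from the coupler) to the stop at 0.015; the bolt is clear of the ball from 0.009 on. The spring pulls back with 3.6 N at 0 to 8.1 N at 0.015: the latch does not stay out when let go.
- clamp_bar (a joint): Clamp bar hinge in rad about the shaker's y axis: 0 = down, coupler seated over the ball; grows as the coupler end rises, up to 0.9. The hinge is free: the bar falls back when let go. Lifting the tab takes about 2 to 4 N.
- bar_hinge (a point): Centre of the clamp bar's hinge, 90 mm above the bench at the bar's far end; the hinge line runs along the shaker's y axis. The bar is 26 mm wide; the coupler and the latch tab are 220 mm from the hinge line along the bar.
- coupler (a point): Middle of the top of the coupler, the hollow aluminium cap 46 x 44 mm at the near end of the clamp bar, that sits over the ball; 106 mm above the bench when seated.
- ball (a point): Centre of the 24 mm steel ball on the shaker's stud, 84 mm above the bench; hidden by the coupler while the bar is down.
- bottle: Bystander: white round bottle, 64 mm wide, 130 mm high, standing loose beside the shaker. Origin: centre of its underside.
- jar: Bystander: white jar with a blue cap, 56 mm wide, 75 mm high, standing loose beside the shaker. Origin: centre of its underside.
- tube_rack: Bystander: orange rack 75 x 75 mm with four blue-capped tubes, 90 mm high over the caps, standing loose beside the shaker. Origin: centre of its underside.

How it is judged (in metres and radians):
On the way, in this order (a step that is already met when the one before it is completed fails the run):
1. the cover is slid fully shut (within 6 mm) with the bar still down (value of joint cover below 0.006 m and value of joint clamp_bar below 0.05 rad), for 0.2 s.
2. the latch is pulled out by at least 9 mm while the coupler is still on the ball (value of joint latch above 0.009 m and value of joint clamp_bar below 0.05 rad), for 0.1 s.
At the end, for the whole second after the job is handed in: The cover is shut to within 6 mm; the coupler's top is more than 151 mm above the bench (45 mm above its seat) and motionless (under 0.05 rad/s at the hinge), carried by the fingers (contact over 1 N) and by nothing else (value of joint cover below 0.006 m and height (world z) of coupler above 0.151 m and velocity of joint clamp_bar between -0.05 and 0.05 rad/s and contact force between the fingers and clamp_bar above 1 N and contact force between clamp_bar and shaker below 0.3 N and contact force between clamp_bar and bottle below 0.3 N and contact force between clamp_bar and jar below 0.3 N and contact force between clamp_bar and tube_rack below 0.3 N); the arm keeps its last pose, push and grip.
It fails at once if the clamp bar is lifted while the tube compartment is open (value of joint clamp_bar above 0.06 rad and value of joint cover above 0.01 m).
It fails at once if a bystander is moved by more than 25 mm (distance of any of bottle, jar, tube_rack from where it was at the start of the episode above 0.025 m).
It also fails if it takes over 46 s, if anything falls off the work surface, if the arm or the gripper's body presses on something with over 40 N, if the wrist force passes 120 N, or if a joint passes its speed limit or range.

## Working session

There is one attempt and no reset: what is moved stays moved. The work goes in short steps, Python scripts to look and compute and a shell command to move; the robot and the scene stay as the last step left them, time stands still between calls to the robot, and variables do not carry over. Pictures are saved under pics/ and viewed, and the job is handed in when it is done.

```bash
mkdir -p pics; ls
python3 - <<'E'
from plant import monitor, eyes, models
import cv2
s=monitor.read_state(); print({k:s[k] for k in('t','tool_pos','orientation','width','ft_force')})
for c in('scene','top'):
    cv2.imwrite(f'pics/{c}0.png',eyes.read_camera(c))
    print(c,eyes.calibration(c))
    for l in('shaker','cover_grip','latch_grip','bar_hinge','coupler','bottle','jar','tube_rack'):
        print(l,[(r['score'],r['at']) for r in models.pinpoint(l,c)[:2]])
E
```

```text
pics
{'t': 0.0, 'tool_pos': array([199.83066849, 485.15352157, 230.47754009]), 'orientation': array([-6.09863685e-01, -3.08143888e+00,  2.34858956e-03]), 'width': 85.19426425300499, 'ft_force': array([-0.09005282, -0.53130126,  1.08821041])}
scene {'fx': 512.1036912192568, 'fy': 512.1036912192568, 'cx': 325.9663322124041, 'cy': 246.22331574012307, 'origin': array([1189.99373916, -206.1453051 ,  832.37598754]), 'attitude': array([0.60003154, 0.42143143, 1.13392736])}
shaker [(0.89, [646.6, -67.4, 1.2])]
cover_grip [(0.68, [661.8, 14.3, 80.4])]
latch_grip [(0.87, [538.3, -178.8, 120.4]), (0.2, [648.8, 155.9, 4.1])]
bar_hinge []
coupler [(0.88, [537.1, -124.1, 105.2]), (0.57, [660.5, 16.0, 79.3])]
bottle [(0.59, [667.2, -302.6, 1.6])]
jar [(0.87, [552.7, 176.3, -2.6])]
tube_rack []
top {'fx': 473.2799572238716, 'fy': 473.2799572238716, 'cx': 325.4870456774929, 'cy': 239.8359157760672, 'origin': array([ 431.94477024,   28.83028964, 1025.03916435]), 'attitude': array([ 0.1666822, -0.1662717, -1.5763725])}
shaker [(0.58, [646.5, -66.4, -1.1])]
cover_grip [(0.91, [660.6, 11.9, 77.2])]
latch_grip [(0.68, [537.1, -181.6, 119.8]), (0.56, [753.7, -125.9, 89.8])]
bar_hinge [(0.75, [759.0, -123.6, 89.2]), (0.58, [536.0, -183.1, 117.4])]
coupler [(0.9, [535.7, -124.9, 104.2])]
bottle [(0.71, [662.3, -301.0, -4.2])]
jar []
tube_rack [(0.65, [648.6, 157.9, -4.0])]
```

View pics/scene0.png

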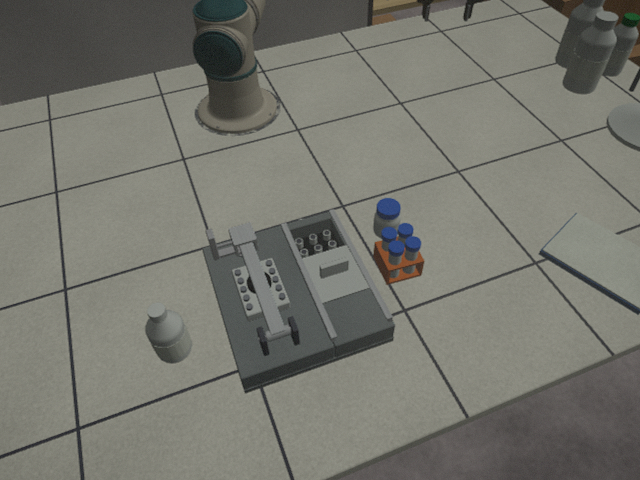

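View pics/top0.png

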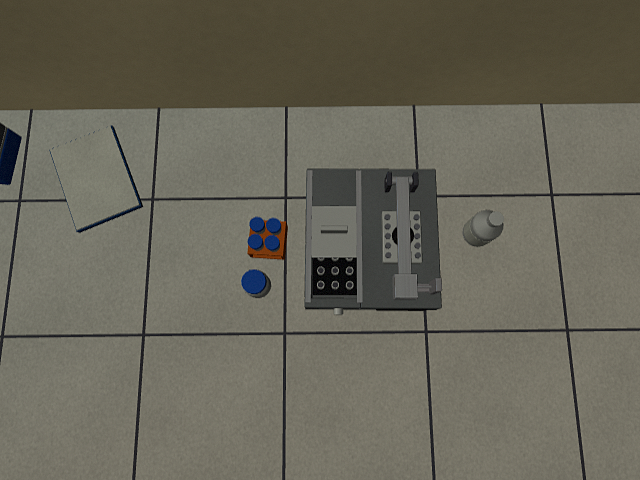

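The top view shows the shaker nearly at yaw 0, with the rib at about (334,229), the coupler at (405,286) and the latch tab at (436,285). The jar and rack are on the left and the bottle is on the right. I'll fit the shaker pose next and write a move calculator.

```bash
cat > h.py <<'E'
import numpy as np, cv2
from scipy.spatial.transform import Rotation as R
from plant import monitor, eyes, models
def down(yaw=0,tilt=0):
    return R.from_euler('z',yaw)*R.from_euler('y',tilt)*R.from_matrix(np.diag([-1.,1,-1]))
def delta(pos,rot):
    s=monitor.read_state(); r0=R.from_rotvec(s['orientation'])
    print('t',round(s['t'],2),'pos',s['tool_pos'].round(1),'w',round(s['width'],1),'F',s['ft_force'].round(1))
    print('turn',np.degrees((r0.inv()*rot).as_rotvec()).round(2),'shift',r0.inv().apply(np.array(pos)-s['tool_pos']).round(1))
def project(c,P):
    k=c; Rc=R.from_rotvec(k['attitude']); p=Rc.inv().apply(np.atleast_2d(P)-k['origin'])
    return np.c_[k['cx']+k['fx']*p[:,0]/-p[:,2], k['cy']+k['fy']*(-p[:,1])/-p[:,2]]
def fr(o,yaw,p): # shaker -> world
    return np.array([o[0],o[1],0])+R.from_euler('z',yaw).apply(p)
E
python3 - <<'E'
from h import *
from scipy.optimize import least_squares
F=np.array([[-110,-60],[-110,-60],[-110,-118],[-110,-118],[110,-60],[0,0],[0,0]]);
W=np.array([[537.1,-124.1],[535.7,-124.9],[538.3,-178.8],[537.1,-181.6],[759,-123.6],[646.6,-67.4],[646.5,-66.4]])
def f(p):
    P=np.array([fr(p[:2],p[2],[a,b,0])[:2] for a,b in F]); return np.r_[(P-W).ravel()]
s=least_squares(f,[646,-66,0],x_scale=[1,1,.01]);o=s.x
print(o,s.fun.reshape(-1,2).round(1))
for q in([-110,-118,116],[-110,-60,106],[10,80,80]): print(q,fr(o,o[2],q))
for c in('top','scene'):
    im=eyes.read_camera(c);k=eyes.calibration(c)
    def pl(pts,col):
        uv=project(k,[fr(o,o[2],p) for p in pts]); cv2.polylines(im,[np.round(uv*16).astype(int).reshape(-1,1,2)],True,col,1,shift=4)
    pl([(-150,-140,55),(150,-140,55),(150,140,55),(-150,140,55)],(0,0,255))
    pl([(-123,-124,130),(-97,-124,130),(-97,-112,130),(-123,-112,130)],(0,255,0))
    pl([(-133,-82,106),(-87,-82,106),(-87,-38,106),(-133,-38,106)],(0,255,255))
    if c=='top': v=im[150:330,230:450]
    else: v=im[190:400,190:430]
    cv2.imwrite(f'pics/{c}1.png',cv2.resize(v,None,fx=2.8,fy=2.8))
delta([688,14,150],down(o[2]))
E
```

```text
[ 6.47426859e+02 -6.45920922e+01 -4.06428247e-03] [[ 0.1 -0. ]
 [ 1.5  0.8]
 [-1.4 -3.3]
 [-0.2 -0.5]
 [-1.8 -1.4]
 [ 0.8  2.8]
 [ 0.9  1.8]]
[-110, -118, 116] [ 536.94818326 -182.14404778  116.        ]
[-110, -60, 106] [ 537.18391099 -124.14452681  106.        ]
[10, 80, 80] [657.75191787  15.36660435  80.        ]
t 1.0 pos [200.  485.4 231.3] w 85.5 F [-0.1 -0.6  0.2]
turn [ 1.000e-02  0.000e+00 -2.216e+01] shift [-630.8 -250.    81.3]
```

View pics/top1.png

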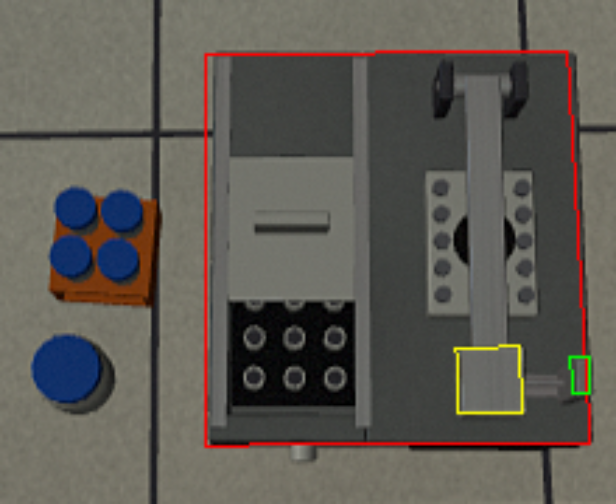

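View pics/scene1.png

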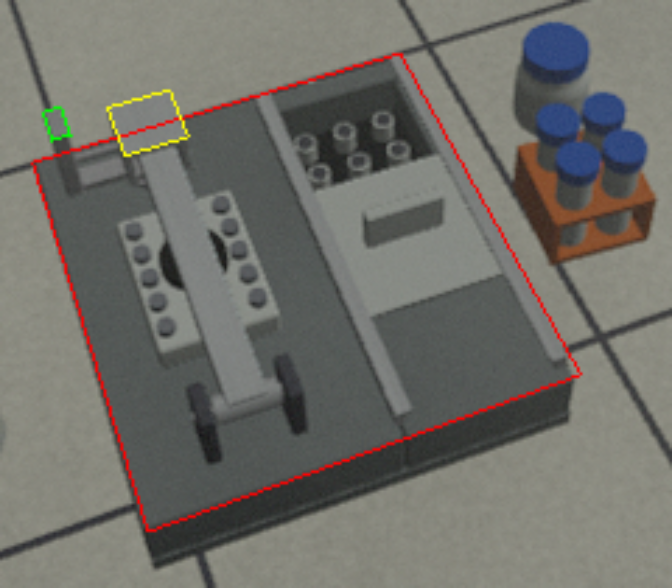

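The fit overlays well on both pictures, with the red outline on the shaker edges, yellow on the coupler and green on the tab. Next I'll go to just beyond the rib with the fingers shut, so the closed fingertips can push the cover.

```bash
python3 -m handwheel '[[0,0,-5,-38,-15,0,0],[0,0,-10,-76,-30,0,0],[0,0,-15,-114,-45,0,0],[0,0,-20,-152,-60,0,0],[0,0,-22.2,-190,-75,0,0],[0,0,-22.2,-228,-90,0,0],[0,0,-22.2,-266,-105,10,0],[0,0,-22.2,-304,-120,10,0],[0,0,-22.2,-342,-135,20,0],[0,0,-22.2,-380,-150,20,0]]' 30
python3 -c "
from h import *
delta([690,15,120],down(-0.004))"
```

```text
t: 1.83
tool_pos: [494.8, 200.2, 209.8]
orientation: [-0.005, -3.14, 0.001]
ft_force: [0.2, 0.2, -0.5]
width: 0.2
t 1.83 pos [494.8 200.2 209.8] w 0.2 F [ 0.2  0.2 -0.5]
turn [-0.02 -0.1   0.03] shift [-196.  -184.5   89.5]
```

```bash
python3 -m handwheel '[[0,0,0,-28,-26,0,0],[0,0,0,-56,-52,0,0],[0,0,0,-84,-78,0,0],[0,0,0,-112,-104,10,0],[0,0,0,-140,-131,30,0],[0,0,0,-168,-158,50,0],[0,0,0,-196,-184.5,70,0],[0,0,0,-196,-184.5,89,0],[0,0,0,-196,-184.5,89.5,0],[0,0,0,-196,-184.5,89.5,0]]'
python3 - <<'E'
from h import *
for n in('scene','top','wrist'):
    cv2.imwrite(f'pics/{n}2.png',eyes.read_camera(n))
    print(n,[(r['score'],r['at']) for r in models.pinpoint('cover_grip',n)[:2]])
delta([690,15,68],down(-0.004))
E
```

```text
t: 2.67
tool_pos: [689.1, 15.0, 118.2]
orientation: [-0.006, -3.136, -0.0]
ft_force: [0.1, 0.9, 1.5]
width: -0.1
scene [(0.59, [660.9, 13.0, 75.7])]
top [(0.59, [660.4, 13.0, 73.2])]
wrist [(0.71, [657.2, 10.1, 80.5])]
t 2.97 pos [690.4  15.9 122.4] w 0.1 F [ 0.1  0.  -0.4]
turn [-0.02  0.08  0.11] shift [ 0.4 -0.9 54.4]
```

View pics/wrist2.png

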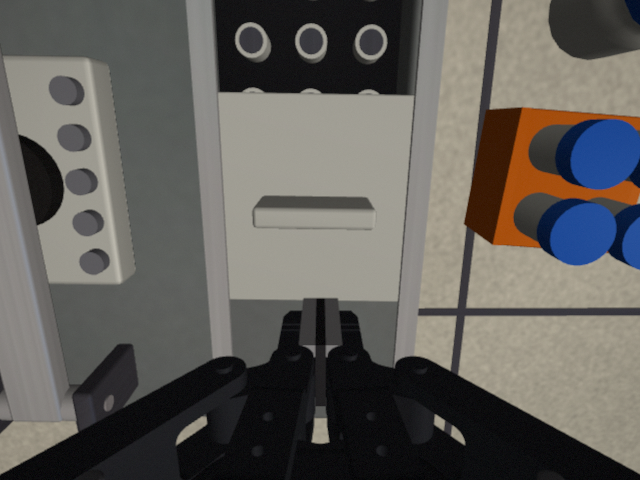

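View pics/scene2.png

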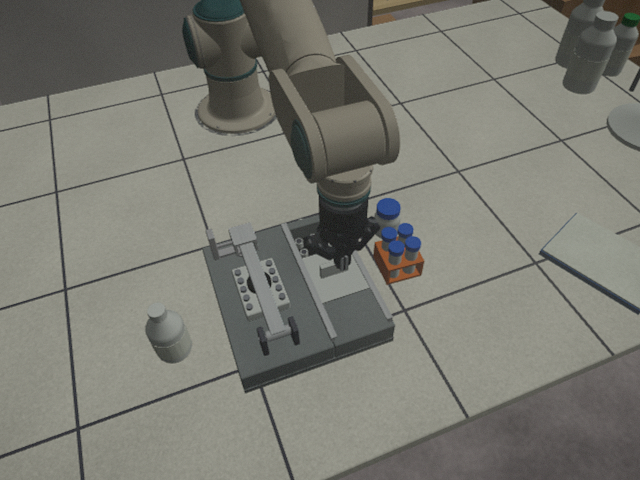

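The shut fingers (tip at 320,320 in the wrist view) stand just beyond the rib (254–376, 214), with nothing in the way. Next I'll lower, then push toward the robot.

```bash
python3 -m handwheel '[[0,0,0,0.4,-0.9,20,0],[0,0,0,0.4,-0.9,40,0],[0,0,0,0.4,-0.9,52,0],[0,0,0,0.4,-0.9,52,0],[0,0,0,0.4,-0.9,52,0]]'; python3 -m handwheel '[[0,0,0,8,0,0,0],[0,0,0,16,0,0,0],[0,0,0,26,0,0,0],[0,0,0,36,0,0,0],[0,0,0,46,0,0,0],[0,0,0,56,0,0,0],[0,0,0,64,0,0,0],[0,0,0,72,0,0,0],[0,0,0,80,0,0,0],[0,0,0,84,0,0,0]]'; python3 -m handwheel '[[0,0,0,3,0,0,0],[0,0,0,5,0,0,0],[0,0,0,7,0,0,0],[0,0,0,7,0,0,0]]'
```

```text
t: 3.38
tool_pos: [689.7, 15.2, 70.3]
orientation: [0.003, 3.141, -0.001]
ft_force: [-0.2, 0.1, -0.9]
width: 0.3
t: 4.22
tool_pos: [606.4, 15.6, 72.6]
orientation: [0.003, 3.137, -0.0]
ft_force: [1.6, 0.6, 0.3]
width: -0.2
t: 4.55
tool_pos: [599.6, 15.6, 73.2]
orientation: [0.003, 3.136, -0.001]
ft_force: [0.8, -0.4, 1.3]
width: 0.3
```

```bash
python3 -m handwheel '[[0,0,0,2,0,1,0],[0,0,0,4,0,2,0],[0,0,0,6,0,2,0],[0,0,0,6,0,2,0]]';  python3 -m handwheel '[[0,0,0,2,0,0,0],[0,0,0,4,0,0,0],[0,0,0,6,0,0,0],[0,0,0,6,0,0,0]]'
python3 - <<'E'
from h import *
for n in('scene','top'):
    cv2.imwrite(f'pics/{n}3.png',cv2.resize(eyes.read_camera(n)[150:390,180:500],None,fx=2.4,fy=2.4))
    print(n,[(r['score'],r['at']) for r in models.pinpoint('cover_grip',n)[:2]])
E
```

```text
t: 4.88
tool_pos: [593.2, 15.6, 70.9]
orientation: [0.003, 3.137, -0.001]
ft_force: [0.2, 0.7, 0.9]
width: -0.1
t: 5.22
tool_pos: [592.3, 15.5, 71.3]
orientation: [0.003, 3.122, -0.0]
ft_force: [31.7, 0.0, -16.4]
width: 0.1
scene [(0.71, [580.9, 15.2, 78.9])]
top [(0.93, [575.3, 12.4, 78.2])]
```

View pics/scene3.png

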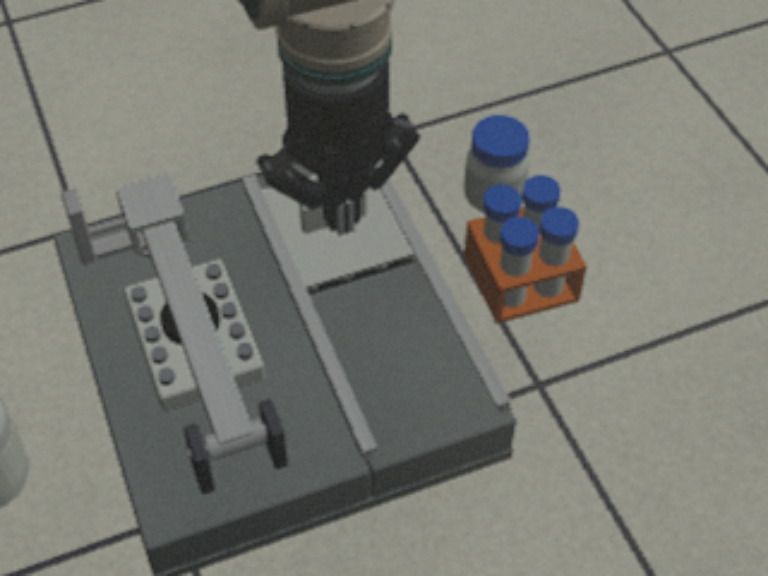

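The 32 N of resistance and the rib at x≈575 (frame −72) both say the cover is at its stop. I'll back off and rise, then check.

```bash
python3 -m handwheel '[[0,0,0,-10,0,0,0],[0,0,0,-12,0,-30,0],[0,0,0,-12,0,-70,0],[0,0,0,-12,0,-105,0],[0,0,0,-12,0,-120,0],[0,0,0,-12,0,-120,0]]';  python3 - <<'E'
from h import *
delta([537,-182,190],down(-0.004))
E
```

```text
t: 5.92
tool_pos: [603.6, 15.5, 196.9]
orientation: [0.003, 3.114, -0.001]
ft_force: [0.6, 0.2, 0.2]
width: 0.0
t 5.92 pos [603.6  15.5 196.9] w 0.0 F [0.6 0.2 0.2]
turn [-0.03  1.56  0.12] shift [  66.4 -197.6    5.2]
```

```bash
python3 -m handwheel '[[0,0.5,0,12,-35,0,20],[0,1,0,24,-70,0,36],[0,1.5,0,36,-105,0,36],[0,1.56,0,48,-140,0,36],[0,1.56,0,60,-175,0,36],[0,1.56,0,66.4,-197.6,5,36],[0,1.56,0,66.4,-197.6,5,36],[0,1.56,0,66.4,-197.6,5,36],[0,1.56,0,66.4,-197.6,5,36]]';  python3 - <<'E'
from h import *
for n in('scene','top','wrist'):
    k=eyes.calibration(n)
    im=eyes.read_camera(n); cv2.imwrite(f'pics/{n}4.png',im)
    for l in('latch_grip','cover_grip','coupler'):print(n,l,[(r['score'],r['at']) for r in models.pinpoint(l,n)[:2]])
    if n=='wrist':
        o=[647.4,-64.6]
        for p in ([(-123,-124,130),(-97,-124,130),(-97,-112,130),(-123,-112,130)],):
            uv=project(k,[fr(o,-.004,q) for q in p]); print(uv.round(1))
            cv2.polylines(im,[np.round(uv).astype(int).reshape(-1,1,2)],True,(0,255,0),1)
        cv2.imwrite('pics/wrist4.png',im)
delta([537,-182,100],down(-0.004))
E
```

```text
t: 6.67
tool_pos: [536.8, -181.3, 189.1]
orientation: [-0.003, -3.14, -0.001]
ft_force: [0.4, 0.9, 1.3]
width: 35.5
scene latch_grip [(0.66, [539.4, -180.9, 119.0])]
scene cover_grip [(0.68, [577.2, 15.3, 78.0]), (0.68, [647.6, -68.2, 0.2])]
scene coupler [(0.79, [539.2, -126.9, 108.1])]
top latch_grip [(0.43, [536.9, -182.3, 122.8])]
top cover_grip [(0.66, [580.7, 14.6, 79.0])]
top coupler [(0.89, [535.5, -124.3, 104.7])]
wrist latch_grip [(0.78, [536.3, -181.4, 110.6])]
wrist cover_grip [(0.97, [575.1, 15.2, 79.9])]
wrist coupler [(0.94, [534.7, -128.6, 105.4])]
[[308.  244.2]
 [308.3 289.2]
 [330.1 289.2]
 [330.5 244.2]]
t 7.27 pos [ 537.  -181.9  190.2] w 35.7 F [ 0.3 -0.2 -0. ]
turn [-0.03  0.    0.13] shift [ 0.  -0.  90.2]
```

View pics/wrist4.png

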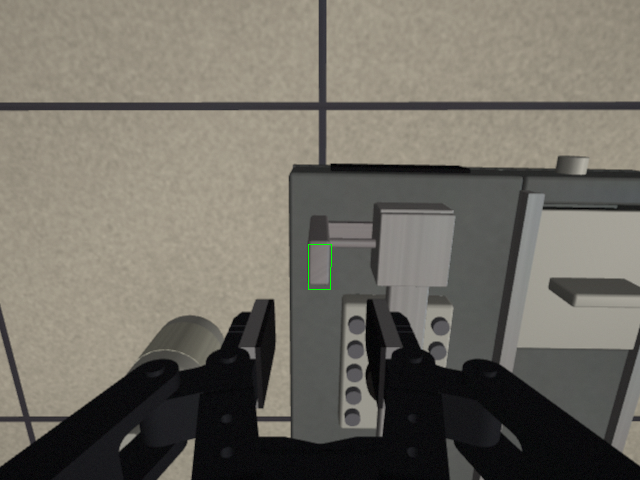

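View pics/scene4.png

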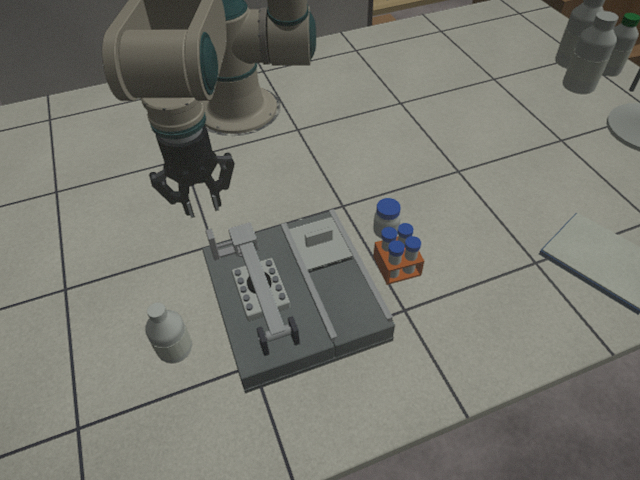

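The projected green box sits on the tab top (308–330, 244–289), and the jaws straddle it centrally. The cover shows shut. Now I'll descend and pinch.

```bash
python3 -m handwheel '[[0,0,0,0,0,25,36],[0,0,0,0,0,50,36],[0,0,0,0,0,75,36],[0,0,0,0,0,91,36],[0,0,0,0,0,91,36],[0,0,0,0,0,91,36]]' 60; python3 -m handwheel '[[0,0,0,0,0,0,5],[0,0,0,0,0,0,5],[0,0,0,0,0,0,5],[0,0,0,0,0,0,5],[0,0,0,0,0,0,5],[0,0,0,0,0,0,5]]' 60
```

```text
t: 7.77
tool_pos: [536.7, -181.9, 98.9]
orientation: [-0.003, -3.14, -0.0]
ft_force: [0.1, -0.1, 1.0]
width: 36.0
t: 8.27
tool_pos: [537.7, -182.7, 100.9]
orientation: [0.004, 3.139, -0.003]
ft_force: [1.1, -2.9, 7.0]
width: 10.9
```

Pinched: the width reads 10.9 against a 12 mm tab. Now I'll pull it toward −y.

```bash
python3 -m handwheel '[[0,0,0,0,-3,0,5],[0,0,0,0,-6,0,5],[0,0,0,0,-9,0,5],[0,0,0,0,-12.5,0,5],[0,0,0,0,-12.5,0,5],[0,0,0,0,-12.5,0,5],[0,0,0,0,-12.5,0,5]]'
python3 - <<'E'
from h import *
for n in('scene','top','wrist'):
    im=eyes.read_camera(n); cv2.imwrite(f'pics/{n}5.png',im)
    for l in('latch_grip',):print(n,l,[(r['score'],r['at']) for r in models.pinpoint(l,n)[:2]])
delta([537,-182,100],down(-0.004))
E
```

```text
t: 8.85
tool_pos: [537.6, -194.0, 100.8]
orientation: [0.003, 3.14, 0.002]
ft_force: [-0.8, 7.7, 3.3]
width: 11.1
scene latch_grip [(0.79, [539.2, -190.7, 120.7])]
top latch_grip []
wrist latch_grip [(0.55, [539.2, -193.7, 113.5])]
t 9.15 pos [ 537.6 -194.   100.8] w 10.9 F [-0.6  6.9  3.1]
turn [0.05 0.08 0.11] shift [ 0.6 11.9  0.8]
```

View pics/wrist5.png

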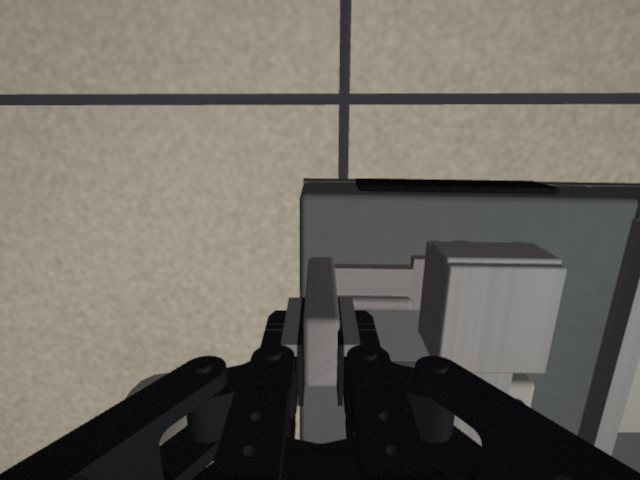

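The force of about 7.3 N and the TCP shift of 11.9 mm fit the latch being about 12 mm out. The picture shows the tab (305–338, 260–440) firmly between the pads. Next I'll compute the lift arc about the hinge.

Run:
```python
from h import *
s=monitor.read_state();p=s['tool_pos'];r0=R.from_rotvec(s['orientation'])
h=np.array([757.4,p[1],90])
ax=R.from_euler('z',-.004).apply([0,1,0])
for d in (1,2,4,6,8,10,12,14,16,17.5,18.7,19):
    q=R.from_rotvec(ax*np.radians(d)); a=np.radians(d)
    sh=r0.inv().apply(h+q.apply(p-h)-p); t=np.degrees((r0.inv()*q*r0).as_rotvec())
    print(d,t.round(2),sh.round(1),'coupler z',round(90+220*np.sin(a)+16*np.cos(a)))
```

```text
1 [-0.  1.  0.] [-0.2  0.  -3.8] coupler z 110
2 [-0.  2.  0.] [-0.5  0.  -7.7] coupler z 114
4 [-0.01  4.    0.  ] [ -1.3   0.  -15.3] coupler z 121
6 [-0.01  6.    0.01] [ -2.4   0.  -22.9] coupler z 129
8 [-0.02  8.    0.01] [ -3.7   0.  -30.5] coupler z 136
10 [-0.02 10.    0.01] [ -5.3   0.  -38. ] coupler z 144
12 [-2.0e-02  1.2e+01  1.0e-02] [ -7.1   0.  -45.4] coupler z 151
14 [-3.0e-02  1.4e+01  1.0e-02] [ -9.2   0.  -52.8] coupler z 159
16 [-3.0e-02  1.6e+01  1.0e-02] [-11.6   0.  -60.1] coupler z 166
17.5 [-0.03 17.5   0.02] [-13.5   0.  -65.6] coupler z 171
18.7 [-0.04 18.7   0.02] [-15.2   0.  -69.9] coupler z 176
19 [-0.04 19.    0.02] [-15.6   0.  -70.9] coupler z 177
```

```bash
python3 -m handwheel '[[0,1,0,-0.2,-0.5,-3.8,5],[0,2,0,-0.5,-0.5,-7.7,5],[0,4,0,-1.3,-0.5,-15.3,5],[0,6,0,-2.4,-0.5,-22.9,5],[0,6,0,-2.4,-0.5,-22.9,5],[0,6,0,-2.4,-0.5,-22.9,5]]'
python3 - <<'E'
from h import *
for n in('scene','wrist'):
    im=eyes.read_camera(n); cv2.imwrite(f'pics/{n}6.png',im if n=='wrist' else cv2.resize(im[170:400,130:430],None,fx=2.5,fy=2.5))
    for l in('latch_grip','coupler'):print(n,l,[(r['score'],r['at']) for r in models.pinpoint(l,n)[:2]])
s=monitor.read_state();print(s['tool_pos'],s['ft_force'],s['width'])
E
```

```text
t: 9.65
tool_pos: [539.8, -193.2, 122.9]
orientation: [-0.001, -3.036, -0.006]
ft_force: [-1.2, 5.9, -2.6]
width: 11.1
scene latch_grip [(0.87, [541.7, -190.6, 141.8])]
scene coupler [(0.73, [540.1, -125.4, 128.6])]
wrist latch_grip [(0.83, [543.2, -190.0, 134.5])]
wrist coupler [(0.74, [539.8, -127.7, 129.5])]
[ 539.71782389 -193.16432074  122.70872902] [-0.59262119  7.50231405 -2.29137291] 11.046622489346174
```

View pics/scene6.png

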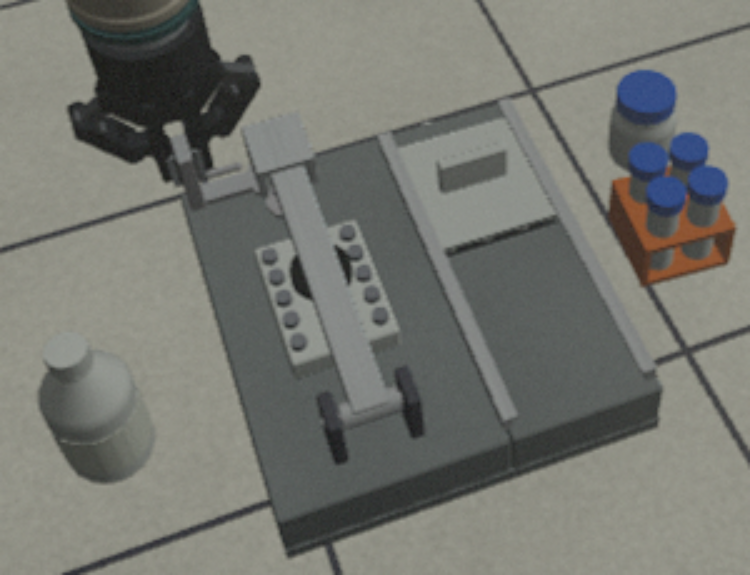

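The coupler is off its seat at z≈129, as predicted, and the latch is still out. I'll compute the remainder.

Run:
```python
from h import *
s=monitor.read_state();p=s['tool_pos'];r0=R.from_rotvec(s['orientation'])
h=np.array([757.4,p[1],90])
for d in (2,4,6,8,10,12,13):
    q=R.from_rotvec([0,np.radians(d),0])
    print(d,r0.inv().apply(h+q.apply(p-h)-p).round(1))
```

```text
2 [-0.5  0.  -7.7]
4 [ -1.2   0.1 -15.3]
6 [ -2.2   0.1 -22.9]
8 [ -3.5   0.1 -30.5]
10 [ -5.    0.2 -38. ]
12 [ -6.8   0.2 -45.5]
13 [ -7.8   0.2 -49.2]
```

```bash
python3 -m handwheel '[[0,2,0,-0.5,0,-7.7,5],[0,4,0,-1.2,0,-15.3,5],[0,6,0,-2.2,0,-22.9,5],[0,8,0,-3.5,0,-30.5,5],[0,10,0,-5,0,-38,5],[0,12,0,-6.8,0,-45.5,5],[0,13,0,-7.8,0,-49.2,5],[0,13,0,-7.8,0,-49.2,5],[0,13,0,-7.8,0,-49.2,5],[0,13,0,-7.8,0,-49.2,5]]'
python3 - <<'E'
from h import *
for n in('scene','top','wrist'):
    im=eyes.read_camera(n); cv2.imwrite(f'pics/{n}7.png',cv2.resize(im[170:400,130:430],None,fx=2.5,fy=2.5) if n=='scene' else im)
    for l in('latch_grip','coupler','cover_grip','bottle','jar','tube_rack'):print(n,l,[(r['score'],r['at']) for r in models.pinpoint(l,n)[:1]])
for i in range(4):
    eyes.read_camera('top');s=monitor.read_state();print(s['t'],s['tool_pos'].round(1),s['ft_force'].round(1),s['width'],abs(s['qvel']).max().round(3))
E
```

```text
t: 10.78
tool_pos: [552.5, -192.4, 170.1]
orientation: [0.001, -2.808, -0.009]
ft_force: [-2.3, 6.1, -0.0]
width: 11.3
scene latch_grip [(0.83, [559.2, -188.1, 190.6])]
scene coupler [(0.85, [555.2, -125.6, 179.6])]
scene cover_grip [(0.71, [581.4, 15.5, 79.2])]
scene bottle [(0.98, [662.1, -301.2, 0.8])]
scene jar [(0.6, [552.1, 176.5, -0.6])]
scene tube_rack [(0.93, [651.3, 154.5, 2.7])]
top latch_grip []
top coupler [(0.62, [552.5, -126.8, 172.6])]
top cover_grip [(0.73, [579.0, 15.6, 76.7])]
top bottle []
top jar [(0.77, [554.4, 180.2, -2.8])]
top tube_rack [(0.64, [644.8, 154.7, -2.7])]
wrist latch_grip [(0.74, [559.6, -189.8, 181.9])]
wrist coupler [(0.88, [553.9, -126.4, 173.7])]
wrist cover_grip []
wrist bottle [(0.62, [662.0, -301.6, 0.5])]
wrist jar []
wrist tube_rack []
11.8833 [ 552.5 -192.4  170.1] [-1.1  6.7 -1. ] 10.862061539012357 0.002
11.9333 [ 552.5 -192.4  170.1] [-1.3  7.1 -0.8] 11.256166234509756 0.002
11.9833 [ 552.5 -192.4  170.2] [-0.8  5.9 -1.1] 10.85860042900022 0.003
12.0333 [ 552.5 -192.4  170.1] [-0.3  5.7 -1.2] 11.192440816235505 0.003
```

View pics/scene7.png

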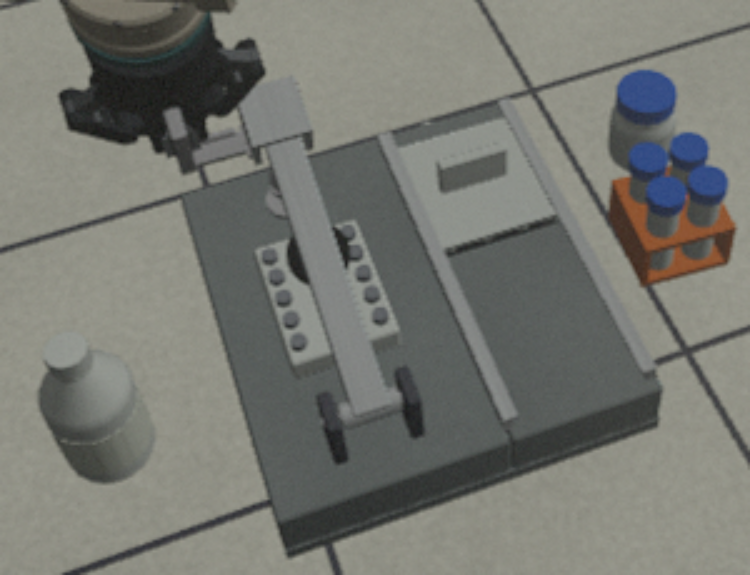

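View pics/wrist7.png

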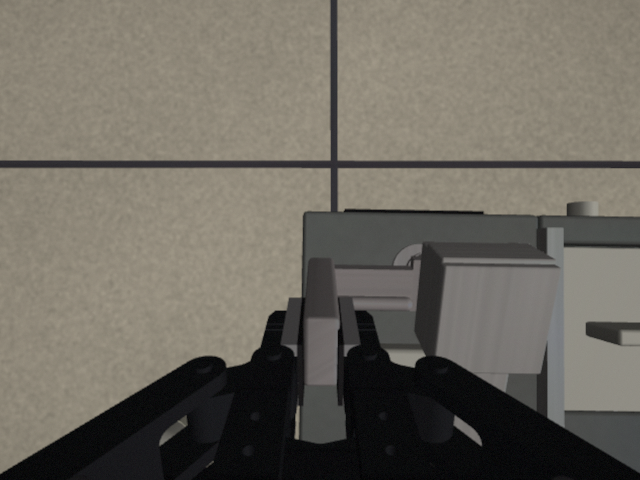

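The bar is up with the coupler at about 174 mm and the arm motionless. The cover pinpoints scatter between 575 and 581, so I'll check the cover's edge by overlay before handing in.

Run:
```python
from h import *
o=[647.4,-64.6]
out=[]
for n,(y0,y1,x0,x1) in (('scene',(200,290,270,370)),('top',(200,320,290,380))):
    im=eyes.read_camera(n)[y0:y1,x0:x1];k=eyes.calibration(n);im0=cv2.resize(im,None,fx=4,fy=4,interpolation=cv2.INTER_CUBIC)
    for s,c in((0,(0,255,0)),(6,(0,0,255))):
        for P in ([(-127+s,31,61),(-17+s,31,61),(-17+s,129,61),(-127+s,129,61)],[(-77+s,52,92),(-67+s,52,92),(-67+s,108,92),(-77+s,108,92)]):
            uv=(project(k,[fr(o,-.004,p) for p in P])-[x0,y0]+.5)*4
            cv2.polylines(im0,[np.round(uv).astype(int).reshape(-1,1,2)],True,c,1)
    out.append(cv2.copyMakeBorder(im0,0,480-im0.shape[0],0,0,cv2.BORDER_CONSTANT))
cv2.imwrite('pics/ov8.png',np.hstack(out))
```

```text
(no output)
```

View pics/ov8.png

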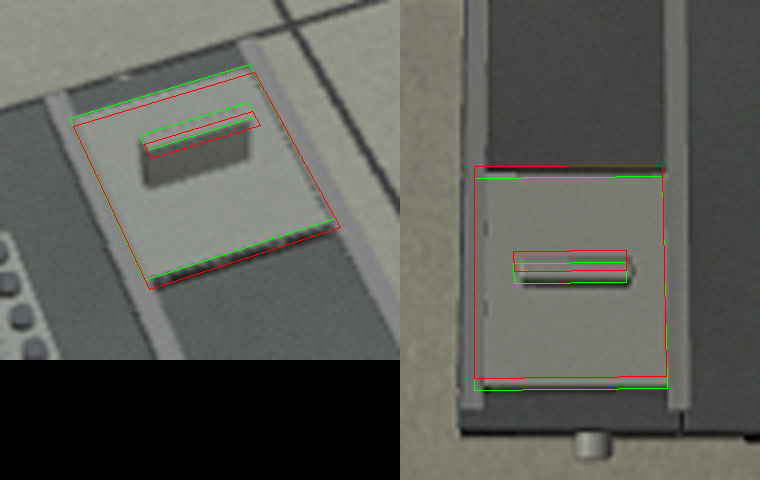

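Both overlays match the fully shut outline (green, slide 0). The far edge lies on it in the scene view, and the near edge in the top view. Handing in.

```bash
python3 -c "
from plant import ticket,monitor
print(ticket.hand_in()); s=monitor.read_state(); print(s['t'],s['tool_pos'],s['width'])"
```

```text
the job is handed in; nothing more can be done
None
the job is handed in; nothing more can be done
```

I shut the cover, pulled the latch clear and lifted the clamp bar. I handed the job in at about 12 s with the gripper still holding the bar up; the hand-in gave no verdict.

- **Cover:** I pushed it with the shut fingers until it met its stop, at about 32 N. The network's readings of the rib scattered from 575 to 581 mm in x, where shut is about 575. An overlay of the shut outline matched the cover's edges in both fixed cameras.
- **Latch:** I pinched the tab at 60 N and pulled it about 12 mm sideways with the bar still down. The pull of about 7 N fits the spring at that travel.
- **Bar:** I raised it along the hinge arc by about 19°. The coupler's top last read 173 to 180 mm, about 70 mm above its seat. The grip held at about 11 mm width, and the arm stayed still over the last readings.
- **Bystanders:** The bottle, jar and rack read within the camera error of where they started.

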